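# Find the clear choke gap with a feeler gauge

### The job

Two of the three choke cores on the carrier have set varnish inside the air gap that jams a gauge part-way down; only one gap is clear. Take the 6 mm gap gauge (the one with the tallest head) out of the stand, feel down into the gaps with a light touch, never forcing it where it stops, until you find the one it slides through, and leave it standing there fully home with its head seated on the core, to mark the good one. Leave the other gauges and the other things on the bench where they are.

Things in the scene. Friction and masses are not known exactly. Their poses are not given: they have to be found in the camera images.
- gap_gauge: the 6 mm gap gauge, 90 g: head 14 mm thick (its x), 34 wide (y), 46 tall (z), and below it a steel blade 6 mm thick (x), 20 wide (y), 36 long, its lower end rounded over the thickness (radius 3). Origin at the middle of the head's flat underside (the shoulder). It starts upright in one of the stand's slots, resting on its shoulder, axes as the stand's
- gauge_tip (a point): lower end of the gap gauge's blade, 36 mm below its shoulder
- gauge_stand: grey plastic block 64 x 190 x 45 mm fixed to the bench, origin under its centre, long along its y. Three upright through slots at y = -60, 0 and +60 mm, each 10 mm (x) by 24 mm (y); a gauge stands in each, in any order.
- carrier: plate 170 x 290 x 10 mm fixed to the bench, origin under its centre, long along y. Three alike choke cores (core_a, core_b, core_c, in any order) are screwed on at y = -85, 0, +85 mm: dark C-cores 84 mm high on the plate, 104 long (x), 30 deep (y), a copper coil (44 deep) on each upright. The top limb, 26 mm high, is cut in two by the air gap, open at its top and ends and to the window below
- gap_1 (a point): middle of the mouth of the air gap of the core at the carrier's y = -85 mm, on the limb's top face, 94 mm above the bench, axes as the carrier's. All gaps are 7.6 mm wide (x) and 30 long (y) at the mouth. One core's is so all the way down; in the other two hard varnish narrows it to 2.6 mm from 12 mm down, and the blade stops there. Which one is clear changes and is not told
- gap_2 (a point): the same for the core at the carrier's y = 0
- gap_3 (a point): the same for the core at the carrier's y = +85 mm
- gauge_thin: bystander: 4 mm gauge in the stand, head 14 x 24 x 34 mm, origin at its shoulder
- gauge_thick: bystander: 8 mm gauge in the stand, head 14 x 44 x 34 mm, origin at its shoulder
- toroid: bystander: copper-wound ring core, 60 mm across, 22 mm high, loose
- breaker: bystander: white DIN-rail switch module 58 x 36 x 61 mm, loose
- spool: bystander: solder spool 56 mm across, 40 mm high, loose
- multimeter: bystander: yellow multimeter lying flat, 170 x 82 x 36 mm, loose
- screwdriver: bystander: yellow-handled screwdriver lying flat, 170 mm long, loose
Not all that is in view belongs to the job. What is shaped like the gap_gauge but turquoise is not meant.

How it is judged:
By the outcome, as a careful person would: the job done as asked, in the order asked, and still so for the second after the job is handed in, with the robot touching nothing.
It also fails if it takes over 72 s, if anything falls off the work surface, if the arm or the gripper's body presses on something with over 40 N, if the wrist force passes 120 N, or if a joint passes its speed limit or range.

### The arm

A 6-joint arm with a two-finger parallel gripper is mounted at the origin on the work surface. World frame = base frame: x ahead of the robot, y to its left, z up, the work surface at z = 0. Lengths are in m, angles in rad, forces in N, time in s.
With the tool pointing down it reaches from about 0.325 to 0.9 m from the base axis. Payload 6.1 kg.
Tool frame: the origin (TCP) lies midway between the tips of the shut fingers; the grasp point (between the pads) lies 19 mm behind it; z points along the fingers, y is the line along which they close (so a half turn about z gives the same grasp; the last joint's range is limited). The gripper opens to 85 mm and grips with 20 to 120 N. Pads are 22 mm wide; open, the fingers measure 114 mm over their backs; the gripper's body (76 mm by 85 mm) begins 54 mm behind the grasp point. The pads swing forward as they close: fully open they stand 13 mm farther back than shut.
Start: joints at [-1.327, 0.22, 1.526, -0, 1.395, -0.126], TCP at [0.226, -0.583, 0.231] pointing down, gripper open.
Joint ranges: [-2.98, 2.98], [-0.91, 2.08], [0.09, 2.57], [-1.24, 4.39], [0.2, 2.65], [-2.68, 2.68]. Speed limits (rad/s): [2.57, 2.57, 3.01, 3.14, 3.14, 3.14].

### API

Orientations are given as [roll, pitch, yaw] about the fixed x, y, z axes, in that order (R = Rz(yaw) Ry(pitch) Rx(roll)).
In Python, from plant import movep, move_l, set_joints, gripper_to, hold, inverse_kinematics, observe, get_image, get_calibration, Unreachable, job_done gives the robot as it stands. Calls block until the motion is done:
- movep(position, orientation): joint-space move of the TCP to a pose.
- move_l(position, feed=0.15, rotation=None, max_force=None): straight line of the TCP; rotation=None keeps the orientation; feed is the mean speed in m/s. With max_force (N) it stops when the force on the tool has changed by that much, and returns True; else False.
- set_joints(angles): joint-space move.
- gripper_to(opening, f_grip=None): finger opening in m; f_grip is the grip in N (None keeps the last); returns when the fingers have stopped.
- hold(seconds).
- inverse_kinematics(position, orientation): joint angles nearest the present ones, or None.
- observe(): the state.
- get_image(name): name is "scene" or "top" or "wrist"; returns (picture, depth): 400x640x3 uint8, red, green, blue; 400x640 float32, m along the optical axis (not along the pixel's ray), 0 where there is no reading.
- get_calibration(name): a dict with "intrinsics" (3x3 intrinsics, pixels), "world_from_camera" (4x4, takes a point from camera to world coordinates). Camera axes: x right, y down, z forward; pixel columns grow to the right and rows downward; lengths in m; the calibration is good to about 2 mm. A picture is of the moment at which its call begins: read the wrist's pose just before it. get_calibration takes no time and is no camera call; for the wrist camera it gives the pose at the moment of the call.
A pose or a line that the arm cannot do raises Unreachable and nothing moves.
- job_done(): hands the job in; it is judged then, once.
The state is a dict: "time_s": time; "q": joint angles; "joint_velocities": joint speeds; "joint_torque": joint torques, N m; "eef_pos": TCP position; "tcp_rot": TCP orientation; "ft_force": force on the tool from outside, world axes, zero at the start; "torque": the same for the moment, N m; "opening": finger opening in m; "grasp_force": force on a finger pad.
Only numpy, scipy, OpenCV 4.12 (cv2) and the standard library are available. Lean on these libraries where they do the work, as an engineer would, in place of code of your own. Each camera call takes 0.05 s, during which the arm holds its last target. There are 200 camera calls.

## Working session

There is one attempt and no reset: what is moved stays moved. The work goes in short steps, each a Python script; the robot and the scene stay as the last script left them, time stands still between calls to the robot, and variables do not carry over. Pictures are saved under pics/ and viewed, at most 10 in all, crops included, and the job is handed in when it is done.

```bash
ls; mkdir -p pics
python3 - <<'E'
from plant import *
import cv2,numpy as np
for n in("scene","top"):
    im,d=get_image(n); cv2.imwrite(f"pics/{n}.png",im[...,::-1]); np.savez(f"{n}.npz",im=im,d=d,**get_calibration(n))
    c=get_calibration(n); print(n,c["intrinsics"].tolist(),np.round(c["world_from_camera"],3).tolist())
print(observe()["time_s"])
E
```

```text
pics
scene [[360.985102564262, 0.0, 324.4362641475128], [0.0, 360.985102564262, 203.09894732957383], [0.0, 0.0, 1.0]] [[-0.481, 0.674, -0.561, 1.13], [0.876, 0.372, -0.306, 0.291], [0.003, -0.639, -0.769, 0.847], [0.0, 0.0, 0.0, 1.0]]
top [[402.11954057851324, 0.0, 318.5020568082687], [0.0, 402.11954057851324, 205.52224112765157], [0.0, 0.0, 1.0]] [[0.006, -0.989, 0.151, 0.418], [-1.0, -0.008, -0.017, -0.013], [0.018, -0.151, -0.988, 1.02], [0.0, 0.0, 0.0, 1.0]]
0.1
```

View pics/scene.png

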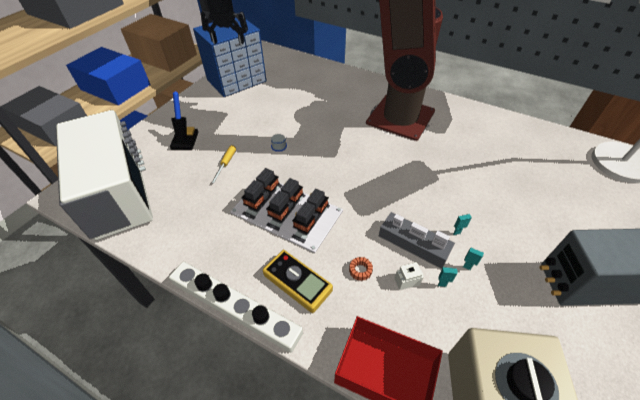

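View pics/top.png

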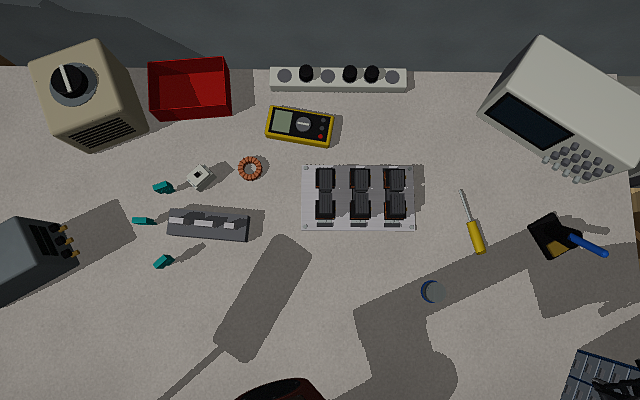

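Top view: the stand is at about (208,224) with three grey heads at (178,220), (203,223) and (228,226). The carrier is at (358,198), with gap columns at x≈325/360/395. The turquoise decoys lie outside the stand. Next I'll measure head heights and enlarge a crop.

```bash
cat > h.py <<'E'
import numpy as np,cv2
def cloud(d,K,T):
    v,u=np.indices(d.shape); P=np.stack([(u-K[0,2])/K[0,0]*d,(v-K[1,2])/K[1,1]*d,d],-1)
    return P@T[:3,:3].T+T[:3,3]
E
python3 - <<'E'
from h import *
for n,(a,b,c,e) in dict(top=(155,260,195,250),scene=(370,470,200,275)).items():
    z=np.load(n+".npz"); P=cloud(z["d"],z["intrinsics"],z["world_from_camera"])
    im=z["im"][c:e,a:b]; cv2.imwrite(f"pics/crop_{n}.png",cv2.resize(im[...,::-1],None,fx=7,fy=7,interpolation=cv2.INTER_CUBIC))
    Q=P[c:e,a:b]
    m=((Q[...,2]>0.052)&(Q[...,2]<.12)&(im.ptp(-1)<25 if hasattr(im,'ptp') else np.ptp(im,-1)<25)).astype(np.uint8)
    k,L,S,C=cv2.connectedComponentsWithStats(m)
    for i in range(1,k):
        q=Q[L==i]; 
        if len(q)>8:
            t=q[q[:,2]>q[:,2].max()-.008]; print(n,C[i]+[a,c],len(q),"zmax",q[:,2].max(),np.median(q[:,2]),"top mean",t.mean(0),"ext",np.ptp(t,0))
z=np.load("top.npz"); P=cloud(z["d"],z["intrinsics"],z["world_from_camera"])
# stand rectangle
def rect(m,P):
    p=P[m][:,:2].astype(np.float32); r=cv2.minAreaRect(p); return r
R=P[195:250,155:260]; m=(R[...,2]>.035)&(R[...,2]<.052); print("stand",rect(m,R))
R=P[150:245,290:430]; m=(R[...,2]>.006)&(R[...,2]<.015); print("carrier",rect(m,R))
m=(R[...,2]>.085)&(R[...,2]<.1);print("limbs",rect(m,R),np.median(R[m][:,2]))
k,L,S,C=cv2.connectedComponentsWithStats(m.astype(np.uint8))
for i in range(1,k):
    if S[i,4]>20: q=R[L==i];print(C[i]+[290,150],S[i,4],q.min(0),q.max(0),rect(L==i,R))
E
```

```text
top [178.31060606 220.56818182] 132 zmax 0.09513074657839882 0.0898294092436292 top mean [0.52374289 0.30092898 0.09083327] ext [0.01424634 0.03335103 0.00768519]
top [204.35664336 223.22377622] 143 zmax 0.08279040412137584 0.07814018298611691 top mean [0.51865473 0.24103755 0.07870293] ext [0.01632285 0.04390986 0.00780224]
top [229.5 225.5] 80 zmax 0.08429087573965088 0.0779617047640162 top mean [0.51389474 0.18136758 0.07889952] ext [0.0142799  0.02380055 0.00754654]
scene [397.8125     220.29166667] 96 zmax 0.0826382712619349 0.07375417940491169 top mean [0.51881304 0.18380716 0.07934104] ext [0.01579611 0.02353274 0.00715185]
scene [418.42076503 230.52459016] 183 zmax 0.08226016354563304 0.0739829133380806 top mean [0.52403202 0.24351157 0.07885006] ext [0.01811879 0.04341164 0.00763539]
scene [440.17708333 239.44791667] 192 zmax 0.0938259567711579 0.08166196427121608 top mean [0.5290735  0.30275887 0.09094323] ext [0.01681294 0.03383392 0.00738694]
scene [410.59512195 269.38536585] 205 zmax 0.0700592848207604 0.061781152004070305 top mean [0.64012155 0.26732945 0.06430264] ext 
[... 1005 characters left out ...]
918907, 0.04790516197681427), 89.93376922607422)
[325.01858736 202.88104089] 269 [ 0.54269535 -0.05793639  0.0851715 ] [ 0.58986085 -0.02961685  0.09824649] ((0.5662773847579956, -0.0437912754714489), (0.04702867940068245, 0.028227606788277626), 0.3360472321510315)
[361.61130742 202.98586572] 283 [ 0.54278533 -0.14481864  0.08507508] [ 0.59079173 -0.11436185  0.09784803] ((0.5666696429252625, -0.12957774102687836), (0.030354954302310944, 0.04799139127135277), 89.51995086669922)
[397.67482517 202.82517483] 286 [ 0.54342114 -0.22994413  0.08551638] [ 0.59113358 -0.19875612  0.09725929] ((0.5672752857208252, -0.21448524296283722), (0.04770278558135033, 0.031174594536423683), 0.4339538812637329)
```

View pics/crop_scene.png

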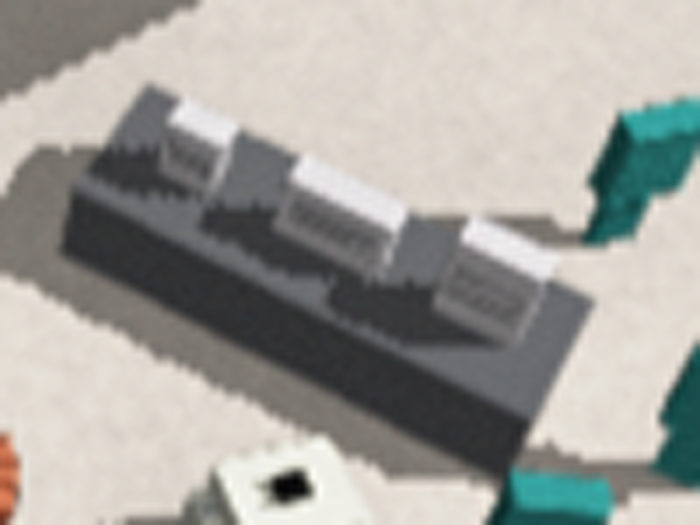

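Three heads could be the one meant, listed by their pixels in the top view:

| Head (px) | Top height | Width |
|---|---|---|
| (178,220) | 91 mm | 34 mm |
| (204,223) | 79 mm | 44 mm |
| (229,225) | 79 mm | 24 mm |

The first is the 6 mm gauge: it is the tallest and 34 mm wide. The crop confirms it as the rightmost grey head, at (495,280), and it is not turquoise. Next I'll look at the gaps with the wrist camera, then the gauge.

Run:
```python
from plant import *
from h import *
print(observe()["tcp_rot"])
for y in (np.pi/2,-np.pi/2):
    for p in ([.595,-.215,.15],[.595,-.045,.15],[.525,.301,.15]): 
        q=inverse_kinematics(p,[np.pi,0,y]);print(y,None if q is None else np.round(q,2))
def snap(n):
    c=get_calibration("wrist"); im,d=get_image("wrist"); cv2.imwrite(f"pics/{n}.png",im[...,::-1]); np.savez(n+".npz",im=im,d=d,**c)
    o=observe();print(o["time_s"],np.round(o["eef_pos"],4),np.round(c["world_from_camera"],3).tolist())
movep([.595,-.13,.27],[np.pi,0,np.pi/2]); snap("w1")
gripper_to(.05,30)
movep([.5255,.3015,.19],[np.pi,0,np.radians(85.3)]); snap("w2"); print(np.round(observe()["q"],2))
```

```text
[-3.13983266e+00 -2.34878620e-04  3.69780944e-01]
1.5707963267948966 [-0.47  0.3   1.58  0.    1.26 -0.47]
1.5707963267948966 [-0.21  0.22  1.68  0.    1.24 -0.21]
1.5707963267948966 [ 0.39  0.24  1.66 -0.    1.24  0.39]
-1.5707963267948966 [-0.47  0.3   1.58 -0.    1.26  2.67]
-1.5707963267948966 None
-1.5707963267948966 None
2.25 [ 0.5947 -0.1311  0.2699] [[1.0, -0.002, -0.0, 0.595], [-0.002, -0.958, -0.285, -0.058], [0.0, 0.285, -0.959, 0.413], [0.0, 0.0, 0.0, 1.0]]
4.375 [0.5263 0.3005 0.1903] [[0.997, -0.08, -0.023, 0.532], [-0.083, -0.955, -0.284, 0.373], [0.001, 0.285, -0.959, 0.333], [0.0, 0.0, 0.0, 1.0]]
[ 0.39  0.21  1.62 -0.    1.31  0.47]
```

Run:
```python
from h import *
a=cv2.imread("pics/w1.png");b=cv2.imread("pics/w2.png");cv2.imwrite("pics/w12.png",cv2.resize(np.vstack([a,b]),(480,600)))
```

```text
(no output)
```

View pics/w12.png

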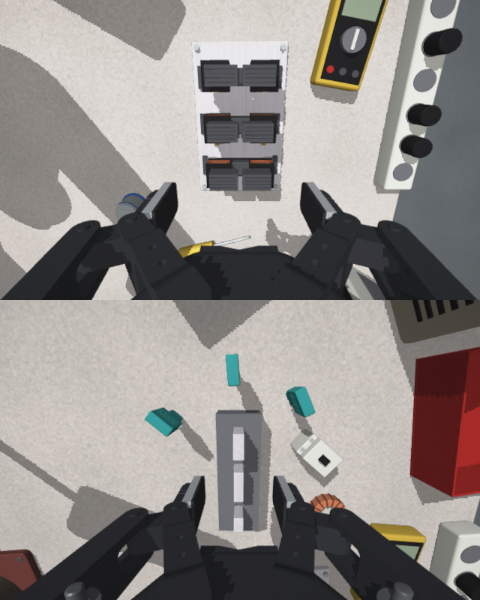

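The wrist views show the three cores with their gaps at about (240,75), (240,128) and (240,180). The three heads are in the stand between the fingers. I'll measure both sets.

Run:
```python
from h import *
for n,zr in(("w1",(.086,.1)),("w2",(.07,.1))):
    z=np.load(n+".npz"); T=z["world_from_camera"];K=z["intrinsics"];P=cloud(z["d"],K,T)
    m=(P[...,2]>zr[0])&(P[...,2]<zr[1])
    k,L,S,C=cv2.connectedComponentsWithStats(m.astype(np.uint8),connectivity=4)
    for i in range(1,k):
        if 60<S[i,4]<6000:
            q=P[L==i]; print(n,np.round(C[i]),S[i,4],np.median(q[:,2]).round(4),np.round(q.min(0),4),np.round(q.max(0),4),np.round(cv2.minAreaRect(q[:,:2].astype(np.float32))[0],4))
# subpixel gap columns in w1: dark/bright profile between halves
z=np.load("w1.npz");T=z["world_from_camera"];K=z["intrinsics"];print(K[0,0])
for v in(95,100,105,165,170,175,180,230,235,240): print(v,z["im"][v,310:336].sum(-1).tolist(), np.round(z["d"][v,310:336:2],3).tolist() if v in(100,) else "")
```

```text
w1 [294. 100.] 1289 0.0941 [ 0.5452 -0.0594  0.0916] [ 0.5929 -0.0304  0.0963] [ 0.5691 -0.0449]
w1 [346. 100.] 1287 0.0941 [ 0.6015 -0.0595  0.0918] [ 0.6494 -0.0306  0.0964] [ 0.6254 -0.045 ]
w1 [296. 176.] 1071 0.094 [ 0.5453 -0.1448  0.086 ] [ 0.5926 -0.1146  0.0964] [ 0.5689 -0.1297]
w1 [344. 176.] 1098 0.094 [ 0.6018 -0.145   0.0861] [ 0.6494 -0.1145  0.0963] [ 0.6256 -0.1298]
w1 [298. 241.] 928 0.0939 [ 0.5455 -0.2297  0.0863] [ 0.5935 -0.199   0.0961] [ 0.5695 -0.2144]
w1 [343. 241.] 913 0.094 [ 0.6022 -0.2299  0.0865] [ 0.6493 -0.199   0.0963] [ 0.6258 -0.2145]
w1 [478. 388.] 358 0.0932 [ 0.8004 -0.4868  0.086 ] [ 0.8923 -0.44    0.1   ] [ 0.8496 -0.4616]
w2 [601.  21.] 1705 0.0851 [0.7478 0.4087 0.07  ] [0.7758 0.4435 0.1   ] [0.7597 0.4236]
w2 [615. 168.] 1820 0.0738 [0.7952 0.2    0.07  ] [0.8549 0.3897 0.077 ] [0.8121 0.2929]
w2 [310.  93.] 694 0.082 [0.5204 0.3729 0.0794] [0.5345 0.4069 0.0839] [0.5274 0.3899]
w2 [405. 135.] 722 0.0818 [0.597  0.3296 0.07  ] [0.6216 0.3651 0.0841] [0.6093 0.3474]
w2 [213. 163.] 718 0.0816 [0.4169 0.3203 0.07  ] [0.4483 0.3527 0.0839] [0
[... 1215 characters left out ...]
 232, 236, 235, 234] 
175 [231, 222, 217, 236, 257, 251, 236, 172, 177, 223, 252, 250, 249, 249, 253, 255, 247, 223, 217, 213, 216, 218, 218, 225, 238, 239] 
180 [227, 220, 221, 226, 253, 250, 229, 174, 224, 362, 427, 309, 249, 249, 249, 248, 237, 215, 212, 207, 208, 211, 211, 206, 208, 208] 
230 [197, 200, 201, 202, 200, 198, 198, 211, 252, 256, 254, 254, 246, 220, 199, 201, 203, 202, 196, 201, 199, 197, 196, 196, 196, 197] 
235 [260, 255, 260, 256, 255, 256, 255, 304, 395, 394, 401, 399, 374, 289, 255, 255, 247, 256, 253, 247, 251, 251, 254, 250, 250, 256] 
240 [257, 257, 256, 254, 255, 255, 262, 348, 450, 454, 461, 455, 422, 313, 255, 259, 256, 257, 256, 252, 255, 255, 255, 259, 255, 259]
```

```bash
cat >> h.py <<'E'
from plant import *
Y=np.radians
def st(t=""):
    o=observe(); print(t,"t",round(o["time_s"],2),"p",np.round(o["eef_pos"],4),"rot",np.round(o["tcp_rot"],3),"F",np.round(o["ft_force"],1),"M",np.round(o["torque"],2),"op",round(o["opening"],4),"g",np.round(o["grasp_force"],1)); return o
E
python3 - <<'E'
from h import *
z=np.load("w1.npz");print(np.round(cloud(z["d"],z["intrinsics"],z["world_from_camera"])[[92,100,108,168,176,182,234,241,246]][:,318:324,2],3))
r=[np.pi,0,Y(85.3)]
move_l([.5267,.3014,.10],feed=.15,rotation=r); st()
print(move_l([.5267,.3014,.056],feed=.08,max_force=8)); st()
gripper_to(.008,50); st("grip")
move_l([.5267,.3014,.08],feed=.08);st("lift")
E
```

```text
[[0.081 0.035 0.036 0.071 0.083 0.082]
 [0.081 0.035 0.036 0.069 0.081 0.081]
 [0.083 0.037 0.035 0.07  0.081 0.082]
 [0.083 0.036 0.035 0.033 0.082 0.081]
 [0.082 0.035 0.036 0.035 0.082 0.083]
 [0.082 0.008 0.01  0.011 0.082 0.084]
 [0.036 0.037 0.036 0.035 0.037 0.077]
 [0.012 0.01  0.01  0.01  0.009 0.078]
 [0.011 0.011 0.01  0.011 0.009 0.078]]
 t 5.12 p [0.5274 0.3015 0.1008] rot [ 3.141e+00 -1.000e-03  1.488e+00] F [-0.2  0.2  0. ] M [ 0.06  0.01 -0.06] op 0.0501 g 0.0
False
 t 5.83 p [0.5267 0.3014 0.0558] rot [-3.141  0.     1.489] F [-0.7 -0.4  0.7] M [-0.01 -0.    0.01] op 0.0501 g 0.0
grip t 6.23 p [0.5272 0.3016 0.0567] rot [ 3.140e+00 -1.000e-03  1.489e+00] F [-0.8 -0.4  2.8] M [-0.01 -0.05  0.04] op 0.0136 g 49.0
lift t 6.68 p [0.5272 0.3016 0.0809] rot [ 3.140e+00 -1.000e-03  1.489e+00] F [-0.4  0.3 -1.3] M [-0.01 -0.04  0.  ] op 0.0132 g 48.9
```

Gauge held: opening 13.4 mm at 49 N. The wrist depth shows a floor about 12 mm down (z≈82 mm) in the cores at y≈-.045 and -.130. The core at y≈-.2145 appears open, so I'll feel that one first.

Run:
```python
from h import *
r=[np.pi,0,Y(90.13)]
move_l([.5267,.3014,.175],feed=.15)
movep([.5976,-.2145,.175],r); st("hover")
move_l([.5976,-.2145,.15],feed=.08,rotation=r); hold(.2); st("above")
c=get_image("wrist"); cv2.imwrite("pics/w3.png",c[0][...,::-1])
print(move_l([.5976,-.2145,.132],feed=.02,max_force=4)); st("probe")
```

```text
hover t 9.35 p [ 0.5979 -0.2133  0.1749] rot [-3.142 -0.     1.574] F [ 0.2 -0.7 -0.4] M [-0.04  0.01 -0.04] op 0.0134 g 48.9
above t 10.01 p [ 0.5979 -0.2147  0.1506] rot [3.141 0.    1.573] F [-0.   1.4 -0.3] M [ 0.02 -0.   -0.02] op 0.0131 g 48.9
False
probe t 11.11 p [ 0.5976 -0.2145  0.1322] rot [3.142 0.    1.573] F [ 0.8 -0.4 -0.7] M [ 0.04  0.1  -0.05] op 0.0133 g 48.9
```

View pics/w3.png

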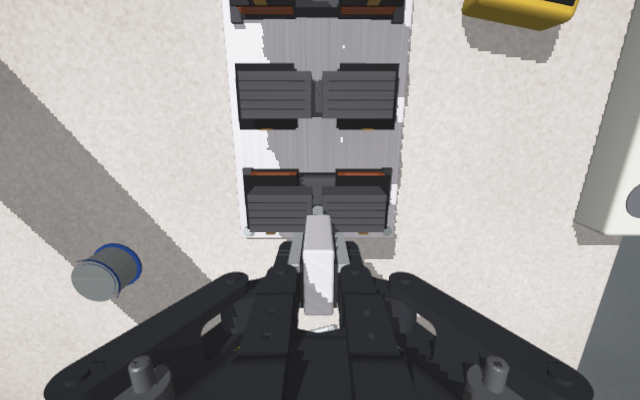

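The picture shows the held head at (318,265), lined up with the gap at (318,210). The blade has since entered about 10 mm with no force, so I'll keep feeling downward, past the 12 mm depth.

Run:
```python
from h import *
for z in(.124,.112,.102):
    s=move_l([.5976,-.2145,z],feed=.02,max_force=5); st(f"{z} stop={s}")
    if s: break
```

```text
0.124 stop=False t 11.66 p [ 0.5976 -0.2144  0.1238] rot [-3.141 -0.     1.573] F [-1.2 -0.1 -1.5] M [ 0.03  0.04 -0.02] op 0.0133 g 48.9
0.112 stop=False t 12.41 p [ 0.5976 -0.2144  0.112 ] rot [-3.142 -0.     1.573] F [-0.6 -0.3 -2. ] M [0.06 0.18 0.  ] op 0.0134 g 48.9
0.102 stop=True t 12.8 p [ 0.5976 -0.2147  0.1057] rot [3.142 0.    1.573] F [-0.6 -0.7  3.8] M [ 0.07  0.05 -0.01] op 0.0136 g 49.7
```

It passed the varnish depth freely and stopped at TCP z 0.1057, which is the predicted height for the shoulder on the core. Releasing and checking.

Run:
```python
from h import *
gripper_to(.05); st("open")
move_l([.5976,-.2145,.19],feed=.1)
movep([.45,-.40,.30],[np.pi,0,Y(90)]); st()
for n in("scene","top"):
    im,d=get_image(n); z=get_calibration(n); P=cloud(d,z["intrinsics"],z["world_from_camera"])
    m=(np.abs(P[...,0]-.596)<.03)&(np.abs(P[...,1]+.2145)<.03)&(P[...,2]>.105)&(P[...,2]<.17)
    q=P[m]; t=q[q[:,2]>.13]; print(n,m.sum(),"zmax",np.percentile(q[:,2],97),"top",t.mean(0),np.ptp(t,0))
    if n=="scene": cv2.imwrite("pics/end.png",cv2.resize(im[140:290,200:480,::-1],None,fx=2.8,fy=2.8,interpolation=cv2.INTER_CUBIC))
```

```text
open t 13.24 p [ 0.5963 -0.2141  0.1042] rot [-3.138e+00 -1.000e-03  1.573e+00] F [-0.  -0.3  0. ] M [ 0.01  0.01 -0.02] op 0.05 g 0.0
 t 15.28 p [ 0.4504 -0.399   0.2988] rot [-3.141e+00 -2.000e-03  1.571e+00] F [-0.2  0.2 -0.4] M [-0.    0.03  0.  ] op 0.0499 g 0.0
scene 150 zmax 0.1414040914674977 top [ 0.6012746  -0.21188968  0.13787704] [0.01581533 0.035397   0.01202804]
top 150 zmax 0.141723252102893 top [ 0.59603814 -0.21363139  0.13891298] [0.0149008  0.03306326 0.01172686]
```

View pics/end.png

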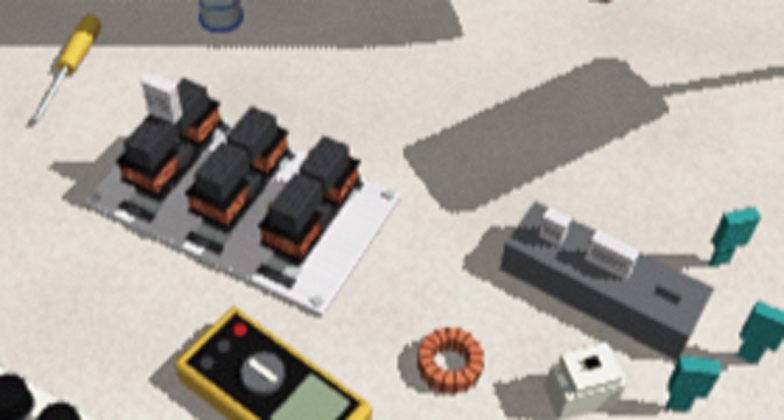

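The gauge stands upright in the end core's gap at (160,97). Its top is at z≈0.140 m, which equals 94 + 46 mm, so the head is seated. The stand slot at (668,295) is empty and the other things are where they were. Handing in.

```bash
python3 -c "
from plant import *
print(job_done())"
```

```text
the job is handed in; nothing more can be done
None
```

The 6 mm gauge stands fully home, its head seated on the core at y ≈ -0.21 m; it met no resistance past the varnish depth there, so I handed the job in at about 15 s without probing the other two gaps, where the depth image showed varnish about 12 mm down.

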